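Unclamp a pipe coupling and show its bore to the inspection camera

ROBOT

A 6-joint arm with a two-finger parallel gripper is mounted at the origin on a cart in front of the work surface, level with it; the furniture and walls round the work are solid. World frame = base frame: x ahead of the robot, y to its left, z up, the work surface at z = 0. Lengths are in m, angles in degrees, forces in N, time in s.
With the tool pointing down it reaches from about 0.375 to 0.75 m from the base axis. Payload 9 kg.
Tool frame: the origin (TCP) lies where the fingers leave the gripper's body, on its centre line; the fingertips stand 73 mm ahead of it and the grasp point (between the pads) lies 54 mm ahead of it (robot.tip_reach is the distance from the TCP to the fingertips, in m); z points along the fingers, y is the line along which they close (so a half turn about z gives the same grasp; the last joint's range is limited). The gripper opens to 85 mm and grips with 20 to 120 N. Pads are 22 mm wide; open, the fingers measure 114 mm over their backs; the gripper's body (76 mm by 85 mm) begins 54 mm behind the grasp point. The pads swing forward as they close: fully open they stand 13 mm farther back than shut.
Start: joints at [-84.609, 5.964, 5.575, 89.605, 0, 77.527], TCP at [0.184, -0.571, 0.304] pointing down, gripper open.
Joint ranges: [-171.21, 171.21], [-48.23, 106.86], [-62.78, 66.21], [-105.2, 120.99], [-86.42, 89.51], [-180, 180]. Speed limits (degrees/s): [127.2, 127.2, 147.25, 180, 180, 180].

INTERFACE

Orientations are given as [roll, pitch, yaw] about the fixed x, y, z axes, in that order (R = Rz(yaw) Ry(pitch) Rx(roll)).
In Python, from plant import robot gives the robot as it stands. Calls block until the motion is done:
- robot.move_pose(position, orientation): joint-space move of the TCP to a pose.
- robot.line_to(position, vel=0.15, rotation=None, guard=None): straight line of the TCP; rotation=None keeps the orientation; vel is the mean speed in m/s. With guard (N) it stops when the force on the tool has changed by that much, and returns True; else False.
- robot.goto_joints(angles): joint-space move.
- robot.set_gripper(opening): finger opening in m; the grip force is fixed at half the most; returns when the fingers have stopped.
- robot.pause(seconds).
- robot.ik(position, orientation): joint angles nearest the present ones, or None.
- robot.observe(): the state.
- robot.grab_frame(name): name is "scene" or "top"; returns the picture (420x560x3 uint8, blue, green, red); there is no depth.
- robot.get_calibration(name): a dict with "vertical_fov" (degrees; the focal length in pixels is half the picture's height over the tangent of half this angle, whatever the lens; pixels are square), "cx", "cy" (the principal point, pixels), "k1" (the pictures are not rectified: a ray, as slopes to the right and down, at radius r is drawn at 1 + k1 r^2 times it, then the intrinsics apply), "rvec" (rotation vector, rad) and "tvec" (3), from world to camera coordinates, as OpenCV has them. Camera axes: x right, y down, z forward; pixel columns grow to the right and rows downward; lengths in m; the calibration is good to about 2 mm. A picture is of the moment at which its call begins. get_calibration takes no time and is no camera call.
A pose or a line that the arm cannot do raises robot.IKError and nothing moves.
- robot.job_done(): hands the job in; it is judged then, once.
The state is a dict: "time": time; "q": joint angles; "qvel": joint speeds; "joint_torque": joint torques, N m; "tool_pos": TCP position; "tcp_rot": TCP orientation; "ft_force": force on the tool from outside, world axes, zero at the start; "torque": the same for the moment, N m; "gripper_width": finger opening in m; "gripper_force": force on a finger pad.
Only numpy, scipy, OpenCV 4.12 (cv2) and the standard library are available. Lean on these libraries where they do the work, as an engineer would, in place of code of your own. Each camera call takes 0.05 s, during which the arm holds its last target. There are 200 camera calls.

TASK

Take the square T-key from its holder, set it fully home in the square socket of the fixture's hook clamp, swing the hook about a quarter turn counter-clockwise so that it is clear of the pipe coupling, and stand the key back in its holder. Then lift the coupling out of the V-block and hold it still in the air, centred in front of the inspection camera with its middle 130 mm from the lens and its bore pointing straight into the lens. Finish while holding it there; never touch the camera, do not drop key or coupling, and leave everything else on the bench where it stands.

Things in the scene. Friction and masses are not known exactly. Their poses are not given: they have to be found in the camera images.
- fixture: Steel V-block fixture bolted to the bench: 106x68x12 mm base plate, on it a 40x42 mm V-block (45-degree faces, tops 49 mm up), an end stop and, on the other side, the clamp. Origin: on the bench under the middle of the V; z up; x runs along the V to the clamp, whose upright turning axis is 45 mm along +x. The end stop is at -x, 64 mm high.
- hook_clamp (a joint): Turn of the black hook clamp about its upright axis, rad. 0: its nose lies over the coupling (15 to 21 mm wide, 41 mm long from the axis, underside 89 mm up); grows counter-clockwise seen from above, stop at 1.65. Square head 34 mm, top 114 mm up, square socket 14 mm wide in it, lead-in chamfer 3 mm; socket sides parallel and square to the nose. Stays where left; about 0.15 N m turns it.
- clamp_seat (a point): On the clamp's axis in its socket, 96 mm above the bench and 18 mm below the head's top: where the tip of the key stands when its collar rests on the head. The x axis turns with the clamp and lies square to two socket sides; the nose points along -x.
- coupling: Reddish-brown iron pipe coupling, outside 48 mm, 42 mm long, about 0.36 kg, lying in the V. Origin: centre of its end face next to the end stop; its own z axis is the bore axis and runs along the fixture's x.
- coupling_center (a point): Middle of the coupling, on its bore axis; 64 mm above the bench while in the V. 48 mm wide across the V; Beside it (the V-block is 42 mm wide) fingers may reach 40 mm below this height. Grey castings up to 240 mm high stand left of and behind the fixture.
- square_key: Loose steel T-key, 98 mm high, 0.22 kg. Origin: tip of its square end; z up to the handle. 12 mm square end 18 mm long (tip tapers to 7 mm in 5 mm; sides parallel to its x and y), then a 27 mm collar, a 12 mm round shank and a 12 mm round T-bar along its x, 84 mm between end balls of 15 mm, its middle 92 mm above the origin.
- key_holder: Fixed holder of the key: 64x64x8 mm plate with an upright square tube, 27 mm outside, 16 mm inside, top 42 mm up. Origin: under its centre on the bench; sides parallel to x and y. The key stands in the tube, its collar on the rim, T-bar along the holder's x at the start and 116 mm above the bench.
- holder_seat (a point): On the tube's axis, 24 mm above the bench: where the key's tip stands when the key is home in the holder. The tube is open for 16 mm below it. Axes as of key_holder. A 200 mm high casting stands between the holder and the robot, a 340 mm high steel clamp post behind it.
- camera_stand: Fixed stand of the inspection camera, not to be touched: round base 96 mm, post 16 mm thick and 360 mm high on its centre. Origin: under the centre of the base; z up; the camera looks towards its -x, 20 degrees downward.
- camera_head: Grey camera with black lens and white ring light (69 mm across, 8 to 21 mm behind the lens front) on the stand, 300 mm up, looking 20 degrees below level. Origin: centre of the lens front. It looks along its -x axis; its y is level; body reaches 110 mm back along +x.
- focus_point (a point): Point 130 mm in front of the lens on its axis, about 256 mm above the bench: where the middle of the coupling must be held. Axes as of camera_head.
- spray_bottle: White spray bottle, 250 mm high, 78 mm thick, standing at the left; a bystander. Origin: centre of its underside.
- parts_tin: Dark green hinged tin, 73x96x39 mm, near the key holder; a bystander. Origin: centre of its underside.
- tape_measure: Yellow tape measure, 36x91x62 mm, at the right; a bystander. Origin: centre of its underside.
- pliers: Pliers with red grips, 60x190x12 mm, lying at the right; a bystander. Origin: centre of its underside.
- oil_can: Red oil can with spout, 191 mm high, at the back; a bystander. Origin: centre of its underside.
- paint_marker: Paint marker, white with red cap, 132x18 mm, lying at the left; a bystander. Origin: centre of its underside.
Mind the look-alikes: they are no part of the job. Leave any purple look-alike of the coupling alone.

How it is judged:
By the outcome, as a careful person would: the job done as asked, in the order asked, and still so for the second after the job is handed in, while the arm keeps its last pose, push and grip.
It also fails if it takes over 66 s, if anything falls off the work surface, if the arm or the gripper's body presses on something with over 40 N, if the wrist force passes 120 N, or if a joint passes its speed limit or range.

## Working session

There is one attempt and no reset: what is moved stays moved. The work goes in short steps, each a Python script; the robot and the scene stay as the last script left them, time stands still between calls to the robot, and variables do not carry over. Pictures are saved under pics/ and viewed, at most 10 in all, crops included, and the job is handed in when it is done.

```bash
mkdir -p pics; ls
python3 - <<'E'
from plant import robot
import cv2
for n in("scene","top"):
    im=robot.grab_frame(n); cv2.imwrite(f"pics/{n}0.png",cv2.resize(im,(784,588),interpolation=cv2.INTER_CUBIC)); cv2.imwrite(f"{n}_raw.png",im)
    print(n,robot.get_calibration(n))
print(robot.observe())
E
```

```text
pics
scene {'vertical_fov': 57.72580020145413, 'cx': 287.10356413501256, 'cy': 213.14599843945263, 'k1': -0.10566768676335297, 'rvec': array([ 0.67996607, -2.50690106,  1.32387783]), 'tvec': array([0.47770353, 0.33957388, 0.93456935])}
top {'vertical_fov': 56.726725365910305, 'cx': 281.2945937287358, 'cy': 208.647953265662, 'k1': 0.03266717881286318, 'rvec': array([ 2.14530527, -2.17885728,  0.11650191]), 'tvec': array([-0.01088985,  0.58825465,  1.24677329])}
{'time': 0.1, 'q': array([-8.46069684e+01,  5.99626881e+00,  5.53215358e+00,  8.96057771e+01,
        1.15761692e-03,  7.75272057e+01]), 'qvel': array([ 0.07141441, -0.0375533 ,  0.11542277,  0.09695632, -0.05987769,
        0.10726223]), 'joint_torque': array([ 6.31246847e-03, -5.58204997e+01,  5.04722357e+01,  1.28724606e-02,
       -2.64425307e-04, -2.62738575e-05]), 'tool_pos': array([ 0.18407118, -0.57084045,  0.30319522]), 'tcp_rot': array([-1.79932007e+02, -1.62253631e-02,  1.78658156e+01]), 'ft_force': array([-0.24888505,  0.99031382, -0.02397343]), 'torque': array([-0.0252343 ,  0.02944505,  0.04234659]), 'gripper_force': 0.0, 'gripper_width': 0.08533031079305975}
```

View pics/scene0.png

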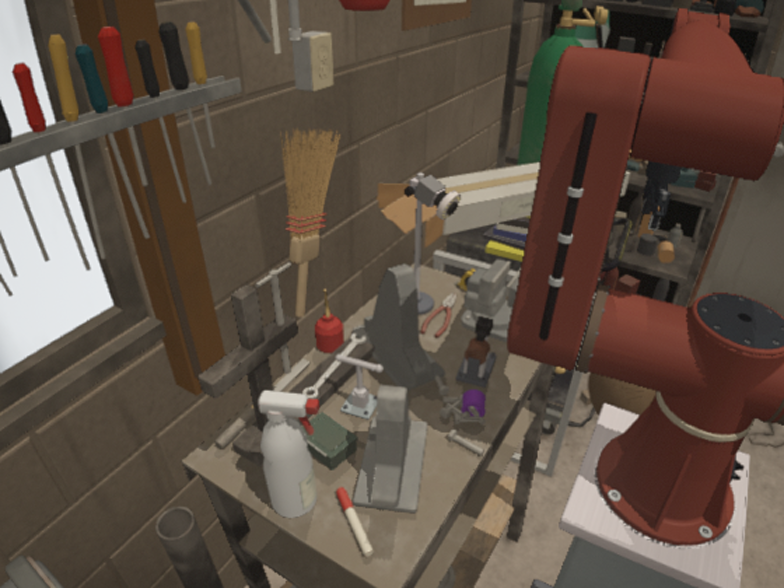

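View pics/top0.png

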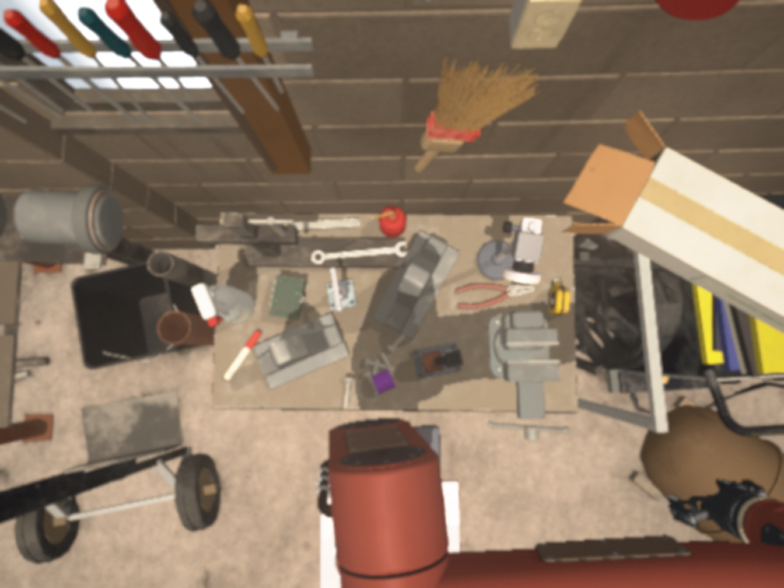

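The scene view shows the key at about (360,385), the fixture and coupling at (478,350), and the camera head at (440,195). In the top view the key holder is at (341,291), the fixture at (438,360), and the camera stand and head at (510,262). I'll enlarge these areas next.

```bash
cat > h.py <<'E'
import numpy as np, cv2
from plant import robot
def cam(n):
    c=robot.get_calibration(n); f=210/np.tan(np.radians(c["vertical_fov"]/2))
    R=cv2.Rodrigues(c["rvec"])[0]; t=np.array(c["tvec"]).ravel()
    return f,c["cx"],c["cy"],c["k1"],R,t
def ray(n,uv):
    f,cx,cy,k,R,t=cam(n); d=np.array([(uv[0]-cx)/f,(uv[1]-cy)/f]); s=d.copy()
    for _ in range(30): s=d/(1+k*(s@s))
    v=R.T@np.array([s[0],s[1],1]); return -R.T@t, v/np.linalg.norm(v)
def proj(n,p):
    f,cx,cy,k,R,t=cam(n); c=R@np.asarray(p,float)+t; s=c[:2]/c[2]; s=s*(1+k*(s@s)); return np.array([f*s[0]+cx,f*s[1]+cy])
def plane(n,uv,z):
    o,d=ray(n,uv); return o+d*(z-o[2])/d[2]
def tri(a,b):
    (o1,d1),(o2,d2)=ray("scene",a),ray("top",b)
    A=np.stack([d1,-d2],1); s=np.linalg.lstsq(A,o2-o1,rcond=None)[0]
    p,q=o1+s[0]*d1,o2+s[1]*d2; return (p+q)/2,np.linalg.norm(p-q)
E
python3 - <<'E'
import cv2
t=cv2.imread("top_raw.png"); s=cv2.imread("scene_raw.png")
def crop(im,x,y,w,h,k,nm):
    c=cv2.resize(im[y:y+h,x:x+w],None,fx=k,fy=k,interpolation=cv2.INTER_CUBIC)
    for i in range(0,w,10): cv2.line(c,(i*k,0),(i*k,8 if (x+i)%50 else 16),(0,255,255),1)
    for j in range(0,h,10): cv2.line(c,(0,j*k),(8 if (y+j)%50 else 16,j*k),(0,255,255),1)
    return c
import numpy as np
# top: holder + fixture + camera
a=crop(t,220,180,60,50,6,"");b=crop(t,280,235,70,50,6,"");c=crop(t,330,145,70,60,6,"")
cv=np.zeros((600,800,3),np.uint8); cv[:300,:360]=a; cv[:300,370:790]=b; cv[235+75:235+75+290,:420]=c[:290]
cv2.imwrite("pics/top1.png",cv)
a=crop(s,230,240,60,65,6,"");b=crop(s,310,215,60,65,6,"");c=crop(s,280,115,60,34,6,"")
cv=np.zeros((600,800,3),np.uint8); cv[:390,:360]=a; cv[:390,370:730]=b; cv[395:395+204,:360]=c
cv2.imwrite("pics/scene1.png",cv)
E
```

```text
(no output)
```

View pics/top1.png

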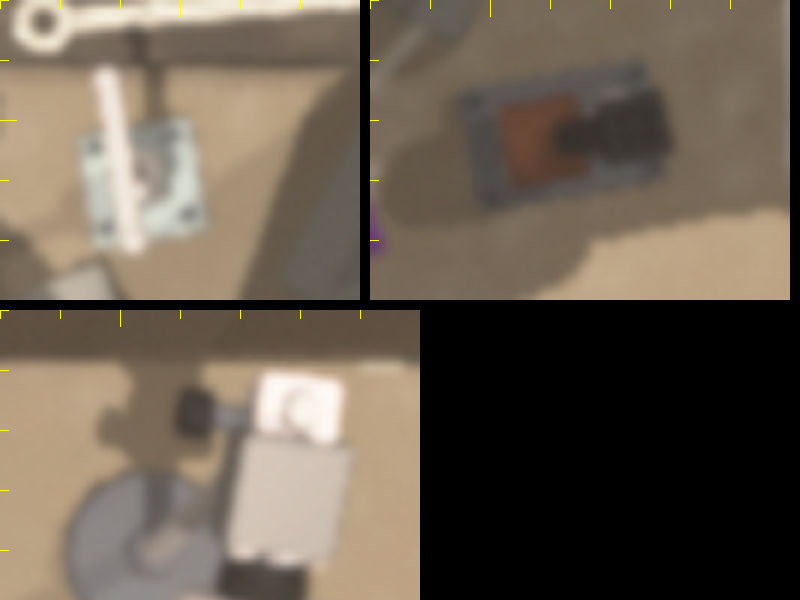

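View pics/scene1.png

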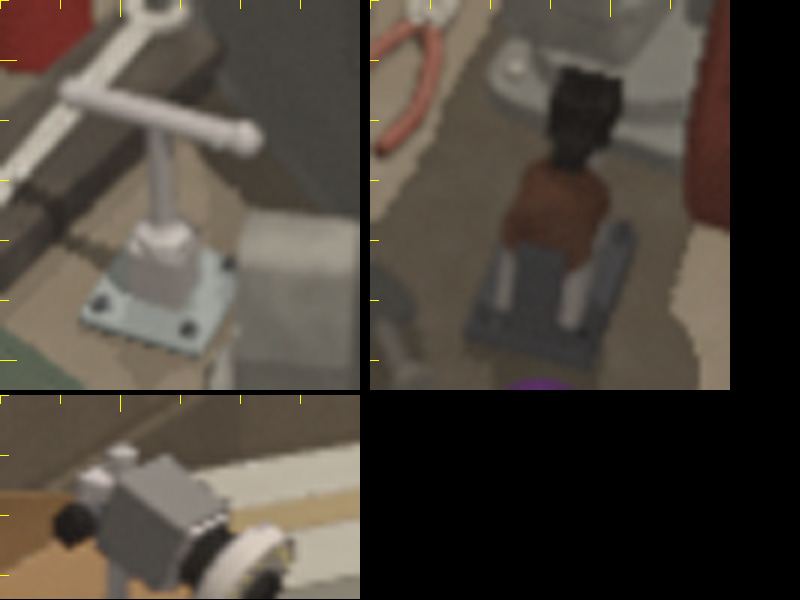

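The top crops show the T-bar, its two ends near raw (237,192) and (242,220), the holder plate, and the fixture with the brown coupling near (306,257) and the black head near (322,256). The scene crops show the same parts. The dark hook needs brightening before I can measure it.

```bash
cat > m.py <<'E'
from h import *
T=cv2.imread("top_raw.png");S=cv2.imread("scene_raw.png")
def cr(im,x,y,w,h,k,g):
    c=cv2.resize(im[y:y+h,x:x+w],None,fx=k,fy=k,interpolation=cv2.INTER_LANCZOS4)
    c=(255*(c/255.)**g).astype(np.uint8)
    for i in range(0,w,5): cv2.line(c,(i*k,0),(i*k,6 if (x+i)%10 else 14),(0,255,255),1)
    for j in range(0,h,5): cv2.line(c,(0,j*k),(6 if (y+j)%10 else 14,j*k),(0,255,255),1)
    return c
cv=np.zeros((600,800,3),np.uint8)
def put(c,x,y): cv[y:y+c.shape[0],x:x+c.shape[1]]=c
put(cr(T,293,240,40,34,10,.5),0,0); put(cr(S,323,223,38,55,10,.5),410,0)
put(cr(T,340,165,50,40,6,.8),0,350); put(cr(S,290,120,45,36,6,.8),310+0,0+350) if 0 else None
cv2.imwrite("pics/m2.png",cv)
cv[:]=0; put(cr(T,338,150,52,62,9,.8),0,0); put(cr(S,285,118,50,42,6,.8),480,0); put(cr(S,280,200,40,30,7,.8),480,260)
cv2.imwrite("pics/m3.png",cv)
def blob(m,seed):
    n,l,st,c=cv2.connectedComponentsWithStats(m.astype(np.uint8)); 
    i=min(range(1,n),key=lambda i:np.hypot(*(c[i]-seed))-0.01*st[i,4]); ys,xs=np.where(l==i); return xs,ys
# T-bar, top
t=T.astype(int); m=(t.min(2)>190); m[:190]=0;m[:,:230]=0;m[223:]=0;m[:,250:]=0
ys,xs=np.where(m); P=np.array([plane("top",(x,y),.116) for x,y in zip(xs,ys)])[:,:2]
c=P.mean(0);u=np.linalg.svd(P-c)[2][0];s=(P-c)@u
print("bar",len(xs),c,np.degrees(np.arctan2(u[1],u[0])),s.min(),s.max(), c+u*(s.min()+s.max())/2)
# coupling top & scene
hsv=cv2.cvtColor(T,cv2.COLOR_BGR2HSV)
r=t[...,2]-t[...,0]; print("bar pix",T[200,239],"plate",T[215,235],"coup",T[258,305],"fixplate",T[252,297],"bench",T[240,300],"hook",T[255,325])
print("tri bar ends",tri((240.9,254.6),(237.3,192.1)),tri((271,262.6),(241.8,220.1)))
E
python3 m.py
```

```text
bar 146 [0.57959233 0.10524958] -163.8741292506953 -0.05384389053043961 0.03688397479758089 [0.58773863 0.10760488]
bar pix [217 226 237] plate [169 183 187] coup [ 56  73 106] fixplate [71 73 79] bench [ 87 104 118] hook [49 54 59]
tri bar ends (array([0.63254938, 0.11498423, 0.11631426]), np.float64(0.000728707995736598)) (array([0.54495292, 0.10105234, 0.1171082 ]), np.float64(0.0005444354939609018))
```

View pics/m2.png

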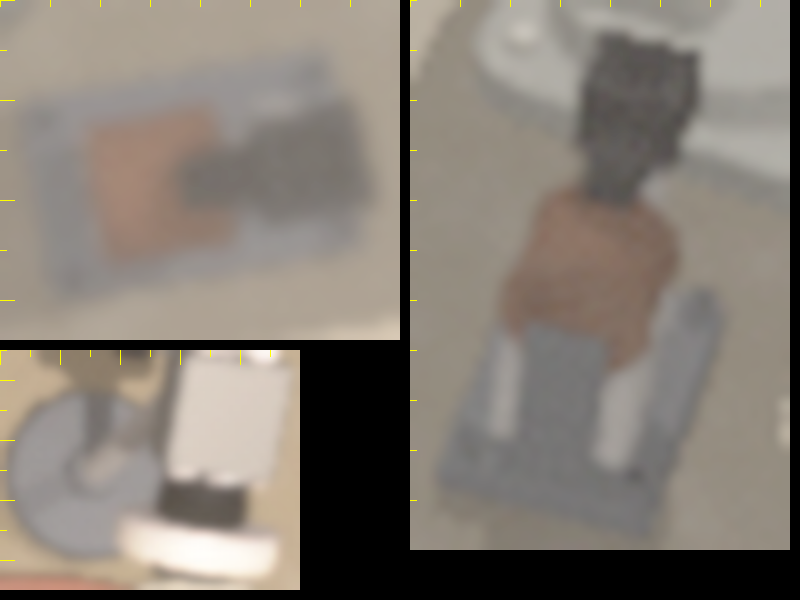

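View pics/m3.png

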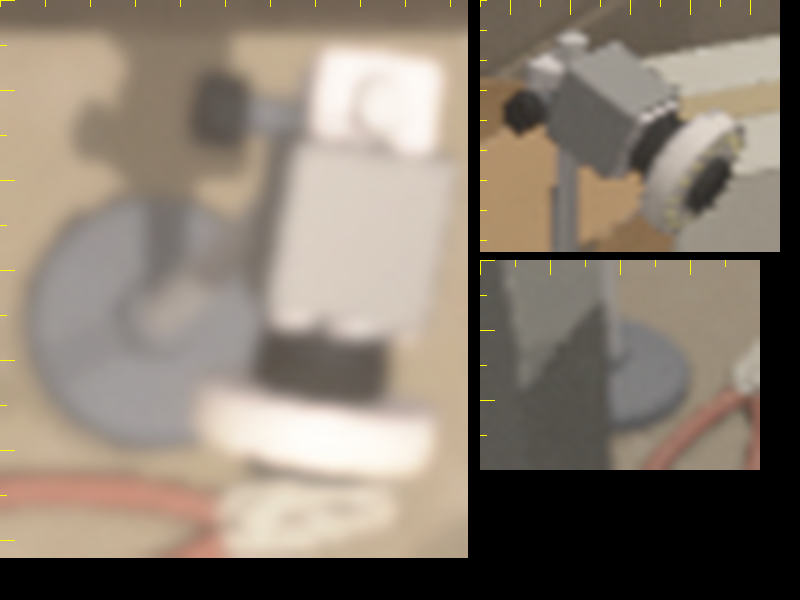

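The brightened crops give the corners: fixture plate, coupling rectangle and clamp head in the top view, plus the ring light in both views. Now I'll turn them into points and check them against the given sizes.

```bash
cat > m4.py <<'E'
from h import *
def px(x0,y0,k,L): return [(x0+(a+.5)/k-.5,y0+(b+.5)/k-.5) for a,b in L]
def quad(nm,Q,z):
    P=np.array([plane("top",q,z) for q in Q])[:,:2]; e=np.roll(P,-1,0)-P
    print(nm,"c",P.mean(0).round(4),"sides",np.linalg.norm(e,axis=1).round(4),"yaw",np.degrees(np.arctan2(e[:,1],e[:,0])).round(1)); return P
quad("holder",px(220,180,6,[(78,140),(188,118),(210,228),(95,250)]),.008)
quad("fixt",px(293,240,10,[(22,103),(325,50),(365,245),(60,298)]),.012)
quad("head",px(293,240,10,[(240,115),(350,95),(372,195),(262,220)]),.114)
quad("coup",px(293,240,10,[(88,120),(215,103),(238,245),(105,265)]),.066)
s=px(285,118,6,[(693-480,173),(640-480,195),(745-480,128),(615-480,42),(678-480,95),(550-480,118),(612-480,177)])
t=px(338,150,9,[(316,428),(195,405),(437,450),(450,155),(415,340),(300,145),(268,325)])
ring,d=tri(s[0],t[0]); print("ring",ring,d)
print("ringaxis yaw-cam-y",[plane("top",q,.305).round(4) for q in t[1:3]])
base=plane("top",px(338,150,9,[(154,321)])[0],.008); print("base",base, "yaw",np.degrees(np.arctan2(*(base-ring)[[1,0]])))
for a,b in ((3,3),(4,4),(5,5),(6,6)): print("bodyc",tri(s[a],t[b]))
print("top cam",ray("top",(280,210))[0],"scene cam",ray("scene",(280,210))[0])
E
python3 m4.py
```

```text
holder c [0.5875 0.1073] sides [0.0627 0.0632 0.0651 0.0626] yaw [ -79.5 -169.2  100.     8.6]
fixt c [ 0.4288 -0.1181] sides [0.1017 0.0649 0.1017 0.0648] yaw [ -81.  -170.    98.9   10. ]
head c [ 0.4349 -0.1451] sides [0.034  0.0308 0.0342 0.0322] yaw [ -80.6 -169.2  101.8   10.4]
coup c [ 0.4267 -0.1042] sides [0.0405 0.0449 0.0424 0.0456] yaw [ -83.3 -172.2   97.6    5.5]
ring [ 0.5848224  -0.25744566  0.30410115] 0.0019327911626394931
ringaxis yaw-cam-y [array([ 0.5911, -0.2232,  0.305 ]), array([ 0.5769, -0.2919,  0.305 ])]
base [ 0.66630206 -0.26832515  0.008     ] yaw -7.605380848575358
bodyc (array([ 0.65104657, -0.28698919,  0.35249005]), np.float64(0.0033603792430263175))
bodyc (array([ 0.60526937, -0.27847196,  0.33535296]), np.float64(0.0028600697844372337))
bodyc (array([ 0.66586031, -0.25247116,  0.31774431]), np.float64(0.004385481113212812))
bodyc (array([ 0.62020891, -0.24449924,  0.29763085]), np.float64(0.010824373554720186))
top cam [ 0.4455173  -0.02390878  1.30443415] scene cam [0.1384468  0.74464226 0.80204199]
```

Run:
```python
from h import *
u=np.array([np.cos(np.radians(-80.3)),np.sin(np.radians(-80.3))]);v=np.array([-u[1],u[0]])
c=np.array([.4349,-.1451])
for a,b in((-17,-17),(-17,17),(17,17),(17,-17)):
    p=c+(a*u+b*v)/1000; print("head corner",a,b,(10*(proj("scene",(*p,.114))-[323,223])+[410,0]).round(), (10*(proj("top",(*p,.114))-[293,240])).round())
k=1.4
for nm,z,L in (("bigcast",.24,[(418,232),(455,245),(385,335),(372,320),(420,270),(400,300)]),("leftcast",.2,[(270,350),(275,365),(333,335),(328,322)]),("leftbase",.01,[(256,352),(268,388),(347,352),(335,318)]),("vise",.1,[(490,318),(555,318),(520,415),(490,375),(555,375)]),("post",.34,[(345,222),(355,222),(250,222),(300,222)]) ):
    print(nm,[plane("top",(x/k,y/k),z)[:2].round(3).tolist() for x,y in L])
for nm,z,L in (("bigcast top scene",.24,[(380,275),(410,268),(420,290)]),("leftcast",.2,[(385,390),(408,390)]),("posttop",.34,[(245,290),(275,272),(290,265)])):
    print(nm,[plane("scene",(x/k,y/k),z)[:2].round(3).tolist() for x,y in L])
ori=lambda y:[180,0,y]
for nm,p,y in(("key",(.588,.1076,.17),9.5),("keyhi",(.588,.1076,.42),9.5),("clampA",(*c,.40),-80.3),("clampA",(*c,.242),-80.3),("clampB",(*c,.242),9.7),("clampC",(*c,.242),99.7),("coup",(.427,-.102,.122),-80.3),("coup2",(.427,-.102,.122),99.7)):
    q=robot.ik(p,ori(y)); print(nm,y,None if q is None else np.round(q,1))
```

```text
head corner -17 -17 [672. 102.] [257. 218.]
head corner -17 17 [561.  77.] [236. 106.]
head corner 17 17 [587.  15.] [345.  86.]
head corner 17 -17 [696.  39.] [368. 197.]
bigcast [[0.684, -0.071], [0.657, -0.143], [0.481, -0.002], [0.511, 0.023], [0.608, -0.073], [0.549, -0.033]]
leftcast [[0.456, 0.231], [0.426, 0.22], [0.484, 0.104], [0.51, 0.114]]
leftbase [[0.454, 0.307], [0.369, 0.278], [0.45, 0.093], [0.531, 0.121]]
vise [[0.52, -0.232], [0.517, -0.375], [0.309, -0.289], [0.395, -0.227], [0.393, -0.368]]
post [[0.682, 0.065], [0.682, 0.047], [0.685, 0.237], [0.684, 0.147]]
bigcast top scene [[0.615, -0.016], [0.577, -0.07], [0.521, -0.01]]
leftcast [[0.46, 0.219], [0.428, 0.201]]
posttop [[0.687, 0.267], [0.682, 0.201], [0.676, 0.171]]
key 9.5 [ -2.2   6.6  -7.7  75.7   0.  168.3]
keyhi 9.5 [ -2.2   9.4  21.6 102.2   0.  168.3]
clampA -80.3 [ -34.9  -15.9   -5.   100.9    0.  -134.6]
clampA -80.3 [ -34.9  -19.5  -24.5   85.     0.  -134.6]
clampB 9.7 [-34.9 -19.5 -24.5  85.    0.  135.4]
clampC 99.7 [-34.9 -19.5 -24.5  85.    0.   45.4]
coup -80.3 [ -30.6  -20.8  -38.1   72.7    0.  -130.3]
coup2 99.7 [-30.6 -20.8 -38.1  72.7   0.   49.7]
```

Run:
```python
from h import *
s=lambda x,y:(323+(x-410+.5)/10-.5,223+(y+.5)/10-.5)
t=lambda x,y:(293+(x+.5)/10-.5,240+(y+.5)/10-.5)
for a,b in(((440,470),(22,103)),((650,525),(60,298)),((605,35),(350,90)),((698,50),(370,195)),((580,110),(240,115))):
    p,d=tri(s(*a),t(*b)); print(p.round(4),round(d,4))
S=cv2.imread("scene_raw.png").astype(int);T=cv2.imread("top_raw.png").astype(int)
g=S[222:246,336:358].max(2); print(g)
g=T[244:266,308:334].max(2); print(g)
```

```text
[ 0.4523 -0.0627  0.0049] 0.001
[ 0.3879 -0.0741  0.0037] 0.0015
[ 0.4526 -0.1605  0.1081] 0.0045
[ 0.4222 -0.1647  0.1111] 0.0014
[ 0.4457 -0.127   0.1038] 0.004
[[104  83  86  89  85  84  83  83  81  83  82  82  86  86  92  97  99 100
   97 102 117 123]
 [110  90  95 102 103 102  99  88  86  86  85  85  85  86  90  95  98  98
  100 114 123 125]
 [110  89  88 101 118 124 120 109 103 100  95  88  87  85  87  91  94 100
  111 122 125 125]
 [112  92  84  90 106 111 106 105 107 113 111 106  99  91  86  90  96 109
  121 124 124 123]
 [116  98  85  83  88  77  57  55  61  91 105 106 101 100 102 106 111 118
  123 123 124 123]
 [119 108  90  83  83  65  41  33  34  44  48  51  56  88 103 103 117 124
  124 123 124 123]
 [121 117 103  91  79  59  39  34  32  32  33  32  33  42  46  53 104 124
  125 123 122 123]
 [123 122 117 102  73  46  35  36  31  30  31  32  31  35  33  44 103 125
  125 124 123 123]
 [123 123 122 105  66  40  38  35  34  31  33  32  32  37  35  43 101 123
  123 123 123 124]
 [121 123 122  97  49  36  39  37  36  34  36  32  38  39  34  40  92 113
  115 115 117 117]
 [109 1
[... 2994 characters left out ...]
60  61  60
   61  63  66  73  90 108 117 119]
 [ 92  87  81  70  64  65  65  64  66  67  65  62  62  63  62  64  63  65
   66  67  74  82  96 111 116 118]
 [ 91  87  84  79  77  76  77  77  76  76  75  70  66  67  69  71  72  72
   72  75  83  94 106 114 117 117]
 [ 91  87  85  84  83  82  82  82  82  84  84  79  76  78  81  83  83  80
   78  79  87 101 112 117 117 119]
 [ 90  89  86  84  83  83  84  85  86  90  90  88  89  88  91  91  90  86
   83  82  90 102 113 117 117 118]
 [ 88  87  86  85  85  85  87  87  90  92  94  94  94  93  94  94  92  89
   88  91  97 106 114 118 118 118]
 [ 84  85  86  88  90  90  90  91  92  94  96  95  95  96  98  99  97  96
   97 103 108 112 117 118 119 120]]
```

The measurements agree with each other. The clamp axis is at about (0.4335,-0.145), with fixture x at -80°. The key is at (0.588,0.108) with its bar at yaw 9°, z 0.116. Next I fetch the key.

```bash
cat >> h.py <<'E'
D=lambda y:[180,0,y]
KEY=np.array([.5882,.1078]); KY=-170.6
AX=np.array([.4335,-.1451]); FY=-80.3
def st(msg):
    o=robot.observe(); print(msg,"t",round(o["time"],2),"p",o["tool_pos"].round(4),"rot",o["tcp_rot"].round(1),"F",o["ft_force"].round(1),"T",o["torque"].round(2),"w",round(o["gripper_width"],4),"gf",round(o["gripper_force"],1)); return o
def shot(n,f):
    im=robot.grab_frame(n); cv2.imwrite(f,im); return im
E
python3 - <<'E'
from h import *
robot.line_to([.184,-.571,.45],vel=.3)
robot.line_to([.40,-.12,.45],vel=.35)
robot.move_pose([*KEY,.42],D(KY)); robot.set_gripper(.05)
robot.line_to([*KEY,.22],vel=.3)
print(robot.line_to([*KEY,.17],vel=.1,guard=8)); st("at key")
robot.set_gripper(0.0); st("gripped")
robot.line_to([*KEY,.20],vel=.08); st("up30")
E
```

```text
False
at key t 6.29 p [0.5884 0.1078 0.1706] rot [-180.     0.  -170.6] F [ 0.1  0.  -0.6] T [-0.07 -0.01  0.02] w 0.0503 gf 0.0
gripped t 6.73 p [0.5885 0.1079 0.1707] rot [ 1.800e+02  1.000e-01 -1.706e+02] F [-0.5  1.7  3.9] T [ 0.16  0.08 -0.05] w 0.0104 gf 58.6
up30 t 7.26 p [0.5884 0.1077 0.2004] rot [-180.     0.  -170.6] F [-0.1 -0.1 -2.7] T [ 0.04  0.04 -0.02] w 0.01 gf 58.4
```

```bash
python3 - <<'E'
from h import *
robot.line_to([*KEY,.43],vel=.25)
robot.move_pose([*AX,.43],D(FY+180))
robot.line_to([*AX,.275],vel=.25); st("above")
for n in("scene","top"): shot(n,n+"_k.png")
E
python3 - <<'E'
import sys; sys.path.insert(0,'.')
from h import *
cv=np.zeros((600,800,3),np.uint8)
for i,(n,x,y) in enumerate((("scene",325,195),("top",295,225))):
    im=cv2.imread(n+"_k.png")[y:y+70,x:x+48]; c=cv2.resize(im,None,fx=8,fy=8,interpolation=cv2.INTER_CUBIC); cv[:560,i*400:i*400+384]=(255*(c/255.)**.5)
cv2.imwrite("pics/k.png",cv)
E
```

```text
above t 10.23 p [ 0.434  -0.145   0.2764] rot [1.799e+02 1.000e-01 9.980e+01] F [ 0.9  0.5 -1.7] T [ 0.01  0.03 -0.01] w 0.0099 gf 58.4
```

View pics/k.png

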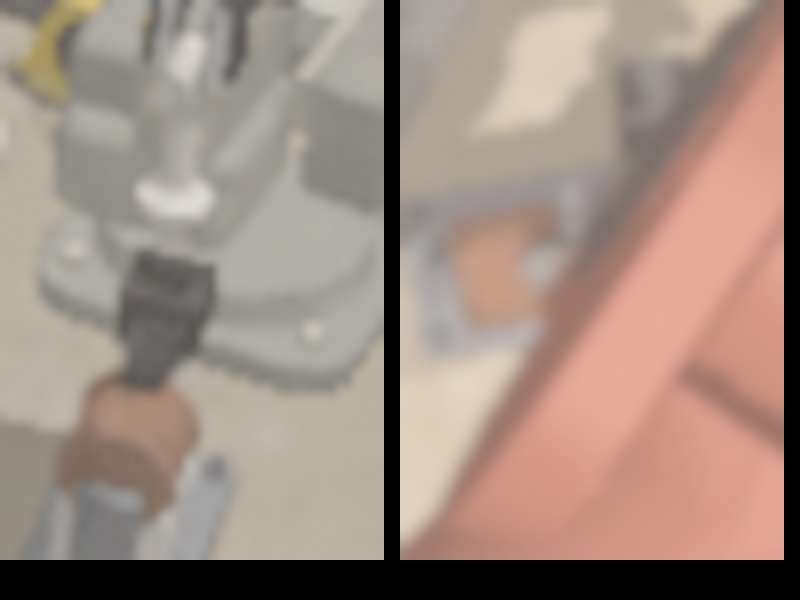

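The picture shows the key collar at crop (175,197) hanging above the black head's top face, which is centred near (170,278). I'll compare both with their predicted projections.

Run:
```python
from h import *
f=lambda p:((proj("scene",p)-[325,195]+.5)*8-.5).round(1)
x,y=.434,-.145
print("collar bottom/top",f((x,y,.148)),f((x,y,.156)),"tip",f((x,y,.1304)),"headtop",f((*AX,.114)))
u=np.array([np.cos(np.radians(FY)),np.sin(np.radians(FY)),0]);v=np.array([-u[1],u[0],0])
print("per mm u,v,z",[f(np.array([*AX,.114])+d*.01)-f((*AX,.114)) for d in(u,v,np.array([0,0,1]))])
im=cv2.imread("scene_k.png"); print(im[216:236,337:356].max(2))
```

```text
collar bottom/top [174.1 201.6] [176.3 184. ] tip [169.1 239.8] headtop [165.9 275.1]
per mm u,v,z [array([  6. , -14.7]), array([-25.7,  -5.8]), array([  2.8, -21.3])]
[[ 85  87  89  87  87  87  94 101 103 112 123 132 119 101 102 106 104 106
  103]
 [ 84  86  88  89  89 107 124 122 114 115 124 136 144 124 101  96  95  99
   99]
 [ 83  84  86  85  95 144 162 151 139 136 141 153 175 167 123  95  93  96
   97]
 [ 83  84  85  85  93 147 178 177 168 167 172 177 188 186 148 104 100 100
   98]
 [ 83  83  86  86  86 113 154 171 177 183 190 192 191 178 137 105 102 100
   97]
 [ 80  81  85  85  84  97 117 143 164 174 177 178 174 149 113 102 102 100
   96]
 [ 84  87  90  86  84  84  97 110 116 120 121 121 125 113  98 101 101  98
  101]
 [ 89  95 103 102 104  98  97 101 103 105 104  96  89  91  94  98  99 102
  115]
 [ 89  88 102 118 124 120 117 109 104 103 101  93  85  88  91  93 100 112
  122]
 [ 92  83  89 107 113 109 106 101 106 110 107 101  90  86  92  96 109 120
  124]
 [ 98  85  84  88  84  66  60  71  94 102 105 105 102 103 107 112 120 124
  124]
 [109  89  85  85  68  42  39  44  53  56  64  71  93 105 104 116 124 124
  123]
 [117 103  90  81  60  39  32  38  40  41  43  43  50  55  62 107 125 126
  123]
 [123 117 103  75  53  42  37  34  34  37  38  38  43  46  53 105 125 125
  125]
 [124 123 106  71  52  48  42  39  38  37  34  39  46  48  52 103 123 124
  124]
 [124 122  99  56  50  51  48  46  42  40  39  46  51  49  47  93 113 115
  116]
 [115 118  94  45  40  41  41  42  44  44  47  51  55  49  48  80  97  99
  100]
 [ 94 101  82  42  34  35  37  37  39  42  43  45  47  43  55  79  91  92
   92]
 [ 79  82  65  36  36  39  38  37  38  35  36  37  39  39  65  85  91  91
   93]
 [ 80  78  61  36  41  42  42  43  40  39  40  36  34  51  91 104 102 102
  101]]
```

Collar and head show the same roughly 1 px offset from prediction, so the key is aligned to within about 3 mm. That is inside the chamfer's capture range, so I go down.

Run:
```python
from h import *
print(robot.line_to([*AX,.2425],vel=.04,guard=12)); st("down")
```

```text
False
down t 11.29 p [ 0.4335 -0.1453  0.2427] rot [180.    0.   99.7] F [-2.3 -2.7  2.3] T [-0.48  0.41  0.01] w 0.0103 gf 59.2
```

Run:
```python
from h import *
p=AX+np.array([-.0008,-.0009])
print(robot.line_to([*p,.2425],vel=.03)); st("shift")
print(robot.line_to([*p,.238],vel=.02,guard=10)); o=st("home"); z=o["tool_pos"][2]
robot.line_to([*p,z],vel=.02)
q=robot.observe()["q"].copy()
for d in (25,50,75,101):
    qq=q.copy(); qq[5]-=d; robot.goto_joints(qq); st(d)
```

```text
False
shift t 11.54 p [ 0.4329 -0.1459  0.2427] rot [180.   -0.   99.7] F [0.7 0.1 2.7] T [ 0.14 -0.12  0.03] w 0.0103 gf 59.2
True
home t 11.75 p [ 0.4333 -0.1461  0.2426] rot [1.799e+02 1.000e-01 9.970e+01] F [-1.1  0.7  7.6] T [ 0.41  0.28 -0.  ] w 0.0101 gf 59.6
25 t 12.5 p [ 0.4327 -0.1462  0.2427] rot [180.    0.2 124.5] F [-1.5 -2.5  3.4] T [-0.71  0.42 -0.05] w 0.01 gf 59.2
50 t 13.0 p [ 0.4327 -0.1462  0.2427] rot [-180.     0.2  149.4] F [-1.9 -4.   2.6] T [-0.8   0.38 -0.07] w 0.0101 gf 59.2
75 t 13.5 p [ 0.4328 -0.146   0.2428] rot [-179.9    0.2  174.4] F [-0.7 -2.6  2.4] T [-0.85  0.24 -0.04] w 0.0103 gf 59.2
101 t 14.01 p [ 0.4329 -0.146   0.2427] rot [-1.799e+02  1.000e-01 -1.596e+02] F [-0.9 -2.1  2.8] T [-0.69  0.12 -0.07] w 0.0101 gf 59.2
```

Run:
```python
from h import *
im=shot("scene","scene_s.png"); c=cv2.resize(im[200:270,320:370],None,fx=8,fy=8,interpolation=cv2.INTER_CUBIC)
cv2.imwrite("pics/s.png",(255*(c/255.)**.5).astype(np.uint8))
```

```text
(no output)
```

View pics/s.png

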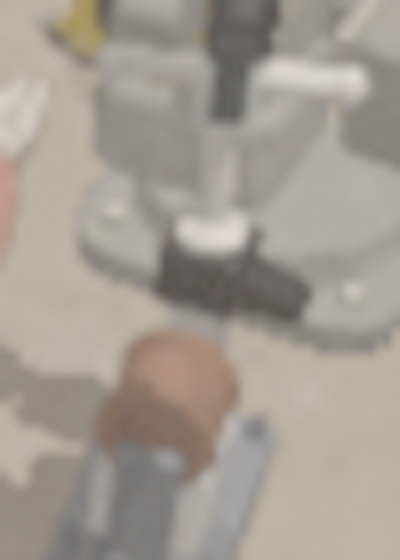

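The hook now points toward the robot, roughly a quarter turn round with its nose tip near (303,297) in the crop, and is clear of the coupling. I take the key back.

Run:
```python
from h import *
q=robot.observe()["q"].copy(); q[5]+=11; robot.goto_joints(q); o=st("back"); p=o["tool_pos"][:2]
robot.line_to([*p,.275],vel=.06); st("out")
robot.line_to([*p,.43],vel=.25)
robot.move_pose([*KEY,.43],D(KY)); robot.line_to([*KEY,.205],vel=.25); st("over holder")
print(robot.line_to([*KEY,.171],vel=.05,guard=12)); st("in")
```

```text
back t 14.37 p [ 0.4328 -0.1458  0.2427] rot [-1.799e+02  1.000e-01 -1.705e+02] F [ 0.5 -0.6  3.5] T [-0.32  0.14 -0.06] w 0.0103 gf 59.2
out t 15.06 p [ 0.4328 -0.1457  0.2749] rot [-1.799e+02  1.000e-01 -1.706e+02] F [-0.9 -0.4 -1.3] T [-0.06  0.05 -0.02] w 0.0101 gf 58.6
over holder t 18.02 p [0.589  0.1073 0.207 ] rot [-180.     0.2 -170.6] F [-0.   0.4 -1.5] T [-0.04 -0.    0.01] w 0.0104 gf 58.6
True
in t 18.7 p [0.5878 0.1078 0.1707] rot [ 1.800e+02 -1.000e-01 -1.706e+02] F [-2.   0.8  5.7] T [-0.02  0.25 -0.02] w 0.0105 gf 59.6
```

```bash
cat >> h.py <<'E'
CP=np.array([.4258,-.1041])
E
python3 - <<'E'
from h import *
from scipy.spatial.transform import Rotation as Ro
p=robot.observe()["tool_pos"][:2]
robot.line_to([*p,.1705],vel=.02)
robot.set_gripper(.05); st("released")
robot.line_to([*p,.24],vel=.12); robot.line_to([*p,.40],vel=.3)
robot.set_gripper(.085)
for n in("scene","top"): shot(n,n+"_r.png")
robot.move_pose([*CP,.30],D(FY+180)); st("over coupling"); shot("scene","scene_c.png")
for yaw in(-10,170):
    a=np.radians(-10); b=np.array([np.cos(a)*.9397,np.sin(a)*.9397,.342]); z=np.array([np.cos(a)*.342,np.sin(a)*.342,-.9397])
    x=b if yaw==-10 else -b
    e=Ro.from_matrix(np.stack([x,np.cross(z,x),z],1)).as_euler("xyz",degrees=True)
    f=np.array([.4511,-.2339,.2555]); q=robot.ik(f-.05*z,e); print(yaw,e.round(2),None if q is None else q.round(1))
im=cv2.imread("scene_r.png"); c1=cv2.resize(im[225:305,225:285],None,fx=6,fy=6,interpolation=cv2.INTER_CUBIC)
c2=cv2.resize(cv2.imread("top_r.png")[170:240,215:275],None,fx=6,fy=6,interpolation=cv2.INTER_CUBIC)
cv=np.zeros((480,740,3),np.uint8); cv[:,:360]=c1; cv[:420,370:730]=c2; cv2.imwrite("pics/r.png",cv)
E
```

```text
released t 19.42 p [0.5877 0.1079 0.1704] rot [ 180.    -0.2 -170.6] F [-0.2  0.2  0.9] T [ 0.01 -0.08  0.05] w 0.0498 gf 0.0
over coupling t 22.48 p [ 0.4263 -0.104   0.3006] rot [179.9   0.   99.8] F [ 0.1 -0.  -0.4] T [-0.01  0.01 -0.02] w 0.0846 gf 0.0
-10 [180. -20. -10.] [-49.4 -33.8 -30.6  77.5  12.5 142.3]
170 [180.  20. 170.] [-49.4 -33.8 -30.6  77.5  12.5 -37.7]
```

View pics/r.png

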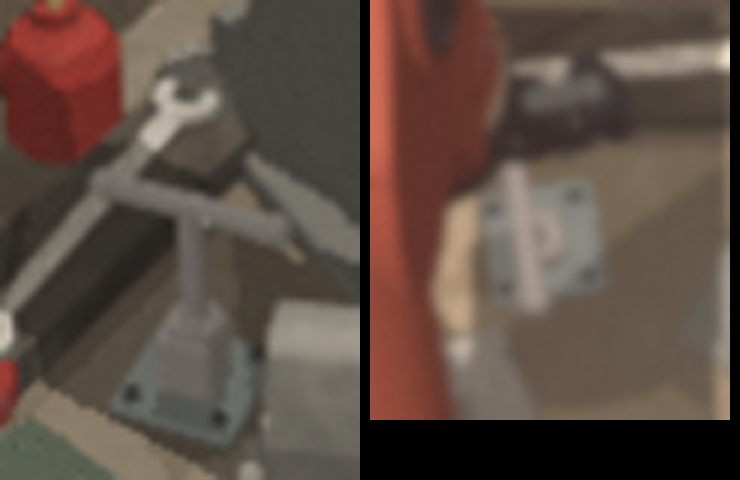

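The key is back home in its holder, as seen in both views. Next I grasp the coupling.

Run:
```python
from h import *
robot.line_to([*CP,.17],vel=.2)
print(robot.line_to([*CP,.120],vel=.06,guard=8)); st("at")
robot.set_gripper(0.0); o=st("closed")
z=o["tool_pos"][2]
robot.line_to([*CP,z+.02],vel=.05); st("lift20")
robot.line_to([*CP,.30],vel=.15); st("up")
shot("scene","scene_u.png")
```

```text
False
at t 24.31 p [ 0.426  -0.1042  0.1204] rot [180.    0.   99.7] F [-0.5  0.1 -0.1] T [-0.03  0.02 -0.01] w 0.0851 gf 0.0
closed t 24.75 p [ 0.426  -0.1042  0.1207] rot [180.    0.   99.7] F [-2.9  0.7  5.5] T [0.09 0.43 0.  ] w 0.0463 gf 60.9
lift20 t 25.32 p [ 0.4259 -0.1041  0.1407] rot [180.    0.   99.7] F [-0.1 -0.3 -3. ] T [ 0.07 -0.01 -0.03] w 0.0463 gf 61.8
up t 26.52 p [ 0.4255 -0.1039  0.299 ] rot [-1.799e+02 -1.000e-01  9.970e+01] F [-0.3 -0.1 -3.1] T [0.01 0.01 0.01] w 0.0463 gf 61.8
```

```bash
cat > cy.py <<'E'
from h import *
T=cv2.imread("top_raw.png").astype(int)
px=lambda x,y:(338+(x+.5)/9-.5,150+(y+.5)/9-.5)
for nm,a,b,z in(("front",(268,325),(415,340),.33),("rear",(300,145),(450,155),.35)):
    p=plane("top",px(*a),z)-plane("top",px(*b),z); print(nm,np.degrees(np.arctan2(-p[0],p[1])).round(2))
sub=T[186:206,355:392]; L=sub.min(2)
for th in(170,190,210):
    m=(L>th).astype(np.uint8); n,l,stt,c=cv2.connectedComponentsWithStats(m); i=1+np.argmax(stt[1:,4]); ys,xs=np.where(l==i)
    P=np.array([plane("top",(x+355,y+186),.305)[:2] for x,y in zip(xs,ys)]); c0=P.mean(0); w=np.linalg.svd(P-c0)[2][0]; w=w*np.sign(w[1])
    s=(P-c0)@w; print(th,len(xs),"ring y-axis yaw",np.degrees(np.arctan2(-w[0],w[1])).round(2),c0.round(4),np.ptp(s).round(4), xs.min()+355,xs.max()+355,ys.min()+186,ys.max()+186)
# body edge tri, at known rise
S=cv2.imread("scene_raw.png").astype(int)
print(L[6:])
E
python3 cy.py
python3 - <<'E'
import sys; sys.path.insert(0,'.')
from h import *
a=np.radians(-10.5); z=np.array([np.cos(a)*.342,np.sin(a)*.342,-.9397])
f=np.array([.4511,-.2339,.2555])
robot.move_pose(f-.0565*z,[180,20,169.5]); st("focus")
robot.pause(.3)
for n in("scene","top"): shot(n,n+"_f.png")
E
```

```text
front -6.92
rear -4.95
170 161 ring y-axis yaw -8.84 [ 0.5812 -0.2593] 0.0627 361 385 194 202
190 130 ring y-axis yaw -8.81 [ 0.5808 -0.26  ] 0.0595 362 385 195 202
210 105 ring y-axis yaw -7.98 [ 0.5806 -0.2613] 0.0521 364 384 195 201
[[141 140 140 138 137 138 141 141 136 128 116  97  80  68  64  63  63  63
   63  62  63  63  62  61  63  78 105 124 130 131 132 132 132 132 132 132
  133]
 [140 140 139 138 139 148 157 162 159 154 147 135 119 103  94  88  79  73
   70  68  68  64  64  64  70  88 114 128 132 132 132 132 132 132 134 133
  135]
 [140 139 140 139 142 155 169 179 184 187 184 178 169 160 154 144 129 116
  109 103  98  91  86  86  95 110 127 135 137 137 134 133 132 132 134 135
  137]
 [141 140 140 140 145 159 176 188 198 206 209 210 211 212 211 205 195 188
  184 178 167 155 143 138 137 141 146 148 148 149 146 139 134 132 133 135
  137]
 [141 141 141 142 149 163 179 192 203 211 218 223 226 230 233 235 236 237
  237 234 226 217 205 196 190 185 182 180 178 177 169 151 137 132 134 135
  136]
 [139 140 139 140 146 161 179 194 205 216 221 226 231 235 239 243 246 247
  247 246 243 2
[... 730 characters left out ...]
4 107 109 119 128 136 146 156
  164 173 178 180 185 193 199 198 194 189 179 163 147 138 139 141 140 139
  137]
 [106 103 105 110 117 120 122 125 129 133 134 131 134 141 148 148 143 139
  138 141 141 144 149 157 163 165 160 153 147 141 136 136 140 142 142 142
  141]
 [103 101 101 103 105 108 110 123 143 157 162 163 166 174 179 179 175 171
  169 167 165 166 171 175 173 168 156 141 134 134 134 136 139 143 145 143
  142]
 [105 107 107 107 107 107 114 135 160 169 170 174 182 190 192 191 187 186
  182 176 173 174 181 187 182 176 161 142 134 133 134 137 140 142 143 142
  136]]
focus t 27.93 p [ 0.432  -0.2301  0.3083] rot [180.   20.  169.4] F [-0.6 -0.3 -3.1] T [ 0.12  0.54 -0.05] w 0.0466 gf 61.8
```

Run:
```python
from h import *
ring=np.array([.5848,-.2574,.3045])
for yaw in(-4,-6,-8,-10,-12):
    a=np.radians(yaw); b=np.array([np.cos(a)*.9397,np.sin(a)*.9397,.342]);y=np.array([-np.sin(a),np.cos(a),0]);up=np.cross(b,y)
    P=ring+.04*b+.03*up
    r=[]
    for n in("top","scene"):
        for s in (-.025,.025):
            d=proj(n,P+s*y+.06*b)-proj(n,P+s*y); r.append(np.degrees(np.arctan2(d[1],d[0])).round(1))
        d=proj(n,P+.02*y)-proj(n,P-.02*y); r.append(np.degrees(np.arctan2(d[1],d[0])).round(1))
    print(yaw,r)
an=lambda a,b:np.degrees(np.arctan2(b[1]-a[1],b[0]-a[0])).round(1)
print("obs top",an((415,340),(450,155)),an((268,325),(300,145)),"level",an((415,340),(268,325)),an((450,155),(300,145)),"scene",an((678,95),(615,42)),an((612,177),(550,118)))
for c in(.4511,-.2339,.2555),: print(proj("scene",c),proj("top",c))
cv=np.zeros((600,800,3),np.uint8)
g=lambda n,x,y,w,h:(255*(cv2.resize(cv2.imread(n)[y:y+h,x:x+w],None,fx=6,fy=6,interpolation=cv2.INTER_CUBIC)/255.)**.6).astype(np.uint8)
cv[:,:420]=g("scene_f.png",290,105,70,100); cv[:480,430:790]=g("top_f.png",325,165,60,80)
cv2.imwrite("pics/f.png",cv)
```

```text
-4 [np.float64(-83.3), np.float64(-84.0), np.float64(-177.0), np.float64(-146.1), np.float64(-145.8), np.float64(148.5)]
-6 [np.float64(-81.4), np.float64(-82.1), np.float64(-175.1), np.float64(-145.0), np.float64(-144.7), np.float64(150.6)]
-8 [np.float64(-79.5), np.float64(-80.2), np.float64(-173.1), np.float64(-143.9), np.float64(-143.5), np.float64(152.6)]
-10 [np.float64(-77.6), np.float64(-78.3), np.float64(-171.2), np.float64(-142.8), np.float64(-142.3), np.float64(154.4)]
-12 [np.float64(-75.7), np.float64(-76.4), np.float64(-169.2), np.float64(-141.6), np.float64(-141.1), np.float64(156.1)]
obs top -79.3 -79.9 level -174.2 -176.2 scene -139.9 -136.4
[356.07382686 174.18540459] [361.62011014 248.98473737]
```

View pics/f.png

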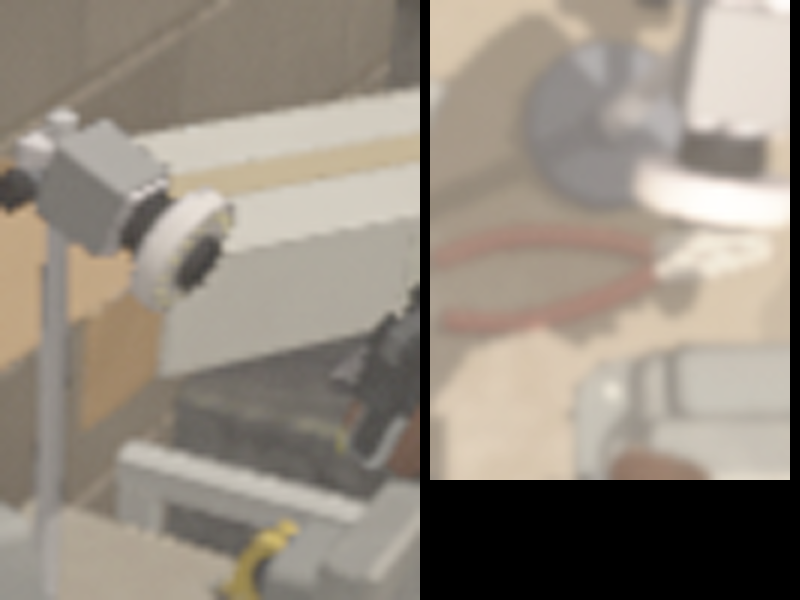

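The coupling is held in front of the lens; the red-brown part sits near scene (357,178) and top (363,242). From here I refine by numbers only, using the ring centre from the top ray at its known height and a camera yaw of about -7.7°.

```bash
cat > fin.py <<'E'
from h import *
px=(373.2,197.6); r=plane("top",px,.305); print("ring",r.round(4))
a=np.radians(-7.7); look=-np.array([np.cos(a)*.9397,np.sin(a)*.9397,.342])
lens=r+.0145*look; lens[2]=.300; foc=lens+.13*look; print("lens",lens.round(4),"focus",foc.round(4))
E
python3 fin.py
python3 - <<'E'
import sys; sys.path.insert(0,'.')
from h import *
o=robot.observe(); from scipy.spatial.transform import Rotation as Ro
R=Ro.from_euler("xyz",o["tcp_rot"],degrees=True).as_matrix(); c=o["tool_pos"]+.0567*R[:,2]; print("coupling now",c)
pc={"scene":proj("scene",c),"top":proj("top",c)}; print(pc)
for n in pc:
    im=cv2.imread(n+"_f.png").astype(int); x,y=pc[n].round().astype(int); s=im[y-12:y+13:2,x-14:x+15:2]
    print(n,"r-b");print(s[...,2]-s[...,0]);print("g-b");print(s[...,1]-s[...,0])
E
```

```text
ring [ 0.5825 -0.2589  0.305 ]
lens [ 0.569  -0.2571  0.3   ] focus [ 0.4479 -0.2407  0.2555]
coupling now [ 0.45123955 -0.23378795  0.25530471]
{'scene': array([356.0093787 , 174.24593642]), 'top': array([361.56138027, 248.93345268])}
scene r-b
[[ 12  10   8   7   6   6   6   5   5   4   7   4   3   5   4]
 [  7   7   5   8   6   4   6   5   3   5   6   3   5   3  14]
 [  6   7   8   9   7   5   7   4   6   4   3   3   6   4 -17]
 [  9  10   7   7   5   4   4   6   4   4   4   6   6 -24 -23]
 [ 10   9   6   6   4   4   3   5   2   9  24   8  -9 -18 -22]
 [ 10  10   9  18  11   4   4   3   3  31  30  26   7   7  11]
 [ 12  11   9  27  10   3   5   4  17  33  33  27  21   4   6]
 [ 17  21  25  17   5   4   5  10  31  33  28  29  43  15   4]
 [  6   9  32   6   3   4   7  22  32  29  31  70 115 114  96]
 [  7   7  21   6   3   6  11  31  30  31  29  84 108 110 111]
 [  6   6   8   8   7   7  17  27  29  27  66  76  74  75  77]
 [  6   6   8   8   7   7   7  16  19   8  33  58  70  74  74]
 [ 13   9   7   7   7   8  14  15  13  12  15  11   8  12  35]]
g-b
[[  6   5   5   4   3   4   3 
[... 1351 characters left out ...]
 10 10 12 14 17 19 18]
 [50 23 11 11 12 12 10 11 13 22 31 35 38 39 40]]
g-b
[[25 16 15 13 13 11 13 14 16 16 17 16 15 15 15]
 [26 16 15 13 14 16 16 14 15 16 16 16 15 15 16]
 [26 14 14 14 14 16 17 18 18 16 17 17 16 16 16]
 [26 14 11 11 14 15 17 18 17 18 16 18 17 17 18]
 [22  8  7  8 13 16 16 17 18 18 16 17 20 22 23]
 [ 8  5  4  6 10 14 15 17 16 17 16 14 10 16 18]
 [ 4  5  5  5  6  6 10 16 17 16 14 12  7  9 12]
 [ 5  6  4  5  4  4  5  8  9  8  7  6  4  6  6]
 [ 4  4  4  5  4  4  5  4  5  5  5  4  4  5  5]
 [ 5  6  4  5  4  5  4  5  4  4  4  5  4  4  5]
 [ 5  4  4  5  5  6  5  4  5  3  4  3  3  4  3]
 [13  6  4  4  4  5  4  4  3  4  5  6  8 10  9]
 [26 11  5  5  4  5  4  4  5 12 18 21 20 22 21]]
```

Run:
```python
from h import *
from scipy.spatial.transform import Rotation as Ro
o=robot.observe(); R=Ro.from_euler("xyz",o["tcp_rot"],degrees=True).as_matrix(); c=o["tool_pos"]+.0567*R[:,2]
th=np.linspace(0,2*np.pi,73)
for n in("scene","top"):
    for s in(-.021,-.018):
        P=np.array([proj(n,c+s*R[:,0]+.024*(np.cos(t)*R[:,1]+np.sin(t)*R[:,2])) for t in th])
        i,j,k=P[:,0].argmin(),P[:,1].argmin(),P[:,0].argmax(); print(n,s,"minx",P[i].round(1),"miny",P[j].round(1),"maxx",P[k].round(1),"maxy",P[P[:,1].argmax()].round(1))
im=cv2.imread("top_f.png").astype(int); print("top"); print((im[235:250,350:375,2]-im[235:250,350:375,0]))
im=cv2.imread("scene_f.png").astype(int); print("scene");print((im[162:186,348:366,2]-im[162:186,348:366,0]))
```

```text
scene -0.021 minx [345.4 175.6] miny [355.3 163.6] maxx [356.  164.5] maxy [346.1 176.4]
scene -0.018 minx [346.2 176.2] miny [356.1 164.2] maxx [356.7 165.1] maxy [346.9 177. ]
top -0.021 minx [354.2 239.8] miny [357.7 238.4] maxx [372.3 243.6] maxy [368.9 244.8]
top -0.018 minx [353.9 240.9] miny [357.5 239.5] maxx [372.  244.6] maxy [368.6 245.9]
top
[[23 22 22 22 21 20 20 19 19 19 20 21 21 22 23 23 22 23 24 25 24 24 24 24
  23]
 [23 22 22 22 20 20 19 20 19 18 20 20 23 25 24 23 24 24 25 26 26 24 24 23
  23]
 [23 22 21 21 20 20 20 20 20 20 21 21 23 24 24 24 24 24 26 26 25 25 24 24
  24]
 [23 22 21 21 20 21 21 23 25 25 25 23 23 23 24 23 23 23 25 24 25 24 24 24
  24]
 [22 22 21 21 21 23 25 28 34 36 34 29 27 26 26 25 24 24 24 24 25 25 24 24
  25]
 [22 20 21 21 23 26 30 34 41 44 42 38 35 33 32 30 26 25 25 25 25 25 25 25
  25]
 [22 21 21 22 25 29 35 41 44 45 46 46 45 44 43 39 33 31 30 28 27 25 25 24
  25]
 [21 21 20 22 26 32 40 44 45 47 48 49 49 49 47 43 42 39 35 33 32 28 25 25
  25]
 [20 19 18 19 24 34 41 44 44 47 47 48 49 49 48 47 44 43 41 40 38 33 29 27
  27]
 [18 16 15 16 21 32 40 4
[... 1563 characters left out ...]
 33  30  28  28  29  32]
 [ 12   5   5   5   5   5   7   8  14  28  33  32  30  29  28  28  35  68]
 [  6   5   3   6   4   4   7   8  22  32  32  29  29  31  31  35  70 108]
 [  5   5   2   3   5   6   9  14  27  32  31  31  29  32  32  46 102 112]
 [  6   4   3   5   6   7  11  22  31  31  30  29  31  33  29  45  84 101]
 [  7   6   4   6   6   8  16  27  30  29  29  29  30  30  40  68  79  79]
 [  8   6   7   7   7   8  17  26  27  29  29  29  27  41  66  75  76  76]
 [  8   9   8   6   6   7   9  18  25  27  26  22  23  56  67  72  74  76]
 [  8   7   7   7   7   6   7   9  16  18  19  13   8  20  33  47  58  64]
 [  8   8   7   7   8   8  10  12  12  12  10   9   7   6   7  10  11  19]]
```

The coupling silhouette in the top view matches the prediction to about 0.5 px. Now the final correction to the refined focus point, with a check afterwards.

```bash
cat >> fin.py <<'E'
from scipy.spatial.transform import Rotation as Ro
e=[180,20,172.3]; R=Ro.from_euler("xyz",e,degrees=True).as_matrix()
print("ring scene proj",proj("scene",r),"obs 320.1 146.4","axis err",np.degrees(np.arccos(-R[:,0]@-look)) if 0 else (R[:,0]@look).round(5))
tcp=foc-.0567*R[:,2]-.001*R[:,0]
robot.line_to(tcp,vel=.03,rotation=e); robot.pause(1.0); o=st("end")
R=Ro.from_euler("xyz",o["tcp_rot"],degrees=True).as_matrix(); print("centre err mm",1000*(o["tool_pos"]+.0567*R[:,2]+.001*R[:,0]-foc), o["qvel"].round(2))
shot("scene","scene_e.png");shot("top","top_e.png")
E
python3 fin.py
python3 - <<'E'
import sys; sys.path.insert(0,'.')
import cv2,numpy as np
a=cv2.imread("top_e.png").astype(int); b=cv2.imread("top_raw.png").astype(int)
print("ring/camera change",abs(a-b)[190:205,360:387].mean().round(2)); d=a[...,2]-a[...,0]; print(d[236:250,352:380])
E
```

```text
ring [ 0.5825 -0.2589  0.305 ]
lens [ 0.569  -0.2571  0.3   ] focus [ 0.4479 -0.2407  0.2555]
ring scene proj [321.28671911 146.18123071] obs 320.1 146.4 axis err 1.0
end t 29.75 p [ 0.4296 -0.2383  0.3092] rot [-180.    20.   172.3] F [-0.2  0.4 -3.7] T [ 0.09  0.56 -0.01] w 0.0462 gf 61.8
centre err mm [-0.020157   -0.03122876  0.02496433] [-0.01 -0.01  0.01 -0.11 -0.02  0.03]
ring/camera change 10.2
[[21 21 20 20 20 20 19 18 18 21 23 23 24 24 25 24 26 26 25 25 24 24 24 23
  24 23 23 23]
 [21 22 20 19 20 20 19 19 19 21 23 24 23 23 24 24 25 25 25 25 24 24 24 24
  23 24 24 24]
 [21 21 21 20 22 21 20 19 20 22 24 25 24 23 23 24 25 26 25 24 24 23 23 25
  24 23 23 24]
 [21 21 21 23 24 21 21 21 25 27 28 27 27 25 23 25 24 25 25 24 24 24 23 25
  24 24 24 24]
 [20 21 22 25 24 23 25 29 34 36 35 35 32 28 26 26 26 26 25 25 25 24 25 25
  26 24 24 24]
 [21 22 23 25 25 27 32 36 41 43 43 43 39 35 33 33 32 31 27 26 26 25 25 25
  25 25 25 25]
 [20 22 24 26 27 32 38 43 44 46 48 48 47 45 42 42 41 36 32 30 27 27 25 25
  26 25 25 25]
 [20 22 24 24 28 34 41 44 46 46 48 49 49 48 47 47 45 41 39 35 32 31 29 28
  28 28 28 27]
 [19 20 21 21 25 33 41 44 45 47 48 48 49 49 48 48 46 44 42 41 39 37 34 32
  32 33 33 33]
 [17 18 17 17 20 29 38 42 44 45 47 48 49 50 49 48 47 45 44 44 42 41 37 34
  35 35 35 36]
 [15 14 14 15 18 24 35 41 43 45 47 47 48 50 49 49 50 49 48 46 44 41 34 30
  32 33 33 33]
 [13 12 12 13 15 21 31 39 43 45 46 46 48 47 49 50 49 49 48 47 45 39 29 24
  24 27 29 29]
 [12 10 10 11 12 16 27 34 38 41 44 45 47 48 48 50 49 49 48 47 44 38 25 18
  19 21 23 24]
 [11 11 10 10 11 13 19 23 29 31 36 43 46 47 49 50 49 48 48 46 44 38 23 15
  15 16 19 20]]
```

```bash
python3 -c "
from plant import robot
print(robot.job_done())"
```

```text
the job is handed in; nothing more can be done
None
```

I handed the job in at about 30 s: the hook is swung clear by about 90° and the key is back home in its holder. The coupling is held still at the estimated focus point with its bore toward the lens. The camera's position and yaw were estimated from the pictures, so that aim is good to about 3 mm and 1–2°.

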